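# Stand the flat carton up in the row

## Robot

A 6-joint arm with a two-finger parallel gripper is mounted at the origin on the work surface. World frame = base frame: x ahead of the robot, y to its left, z up, the work surface at z = 0. Lengths are in m, angles in rad, forces in N, time in s.
With the tool pointing down it reaches from about 0.375 to 0.9 m from the base axis. Payload 3.1 kg.
Tool frame: the origin (TCP) lies at the very end of the fingers, on their centre line; the grasp point (between the pads) lies 19 mm behind it (robot.tcp_to_grasp is the distance from the TCP to the grasp point, in m); y points along the fingers, z is the direction in which the jaws open and shut, and the axes are right-handed (so a half turn about y gives the same grasp; the last joint's range is limited). The gripper opens to 87 mm and grips with 3 to 60 N. Pads are 19 mm wide; open, the fingers measure 117 mm over their backs; the gripper's body (75 mm by 190 mm) begins 51 mm behind the grasp point.
Start: joints at [1.058, 0.527, 1.433, -0, 1.181, -0.178], TCP at [0.205, 0.59, 0.184] pointing down, gripper open.
Joint ranges: [-3.08, 3.08], [-0.75, 2.2], [0.22, 2.44], [-1.43, 4.57], [0, 2.65], [-2.85, 2.85]. Speed limits (rad/s): [2.79, 2.79, 3.14, 3.14, 3.14, 3.14].

## Interface

Orientations are given as [roll, pitch, yaw] about the fixed x, y, z axes, in that order (R = Rz(yaw) Ry(pitch) Rx(roll)).
In Python, from workcell import readout, imaging, order, robot gives the robot as it stands.
- The arm moves only by the tool send_rows, never from a script. Its argument "plan" is a list of rows, each an object with "delta_pos": the shift along the world's x, y, z in mm, a list of three; "angular": the turn, a rotation vector about the world's x, y, z in degrees, a list of three; "fingers": the finger opening in mm, from 0 to 87. In form: [{"delta_pos": [dx, dy, dz], "angular": [wx, wy, wz], "fingers": fingers}, ...]. A call has 1 to 10 rows; each row is the pose to reach, as a shift and turn from the pose measured when the call began; what a row does not reach only later rows make up. A row lasts 1/8 s, in which the tool goes at most 62.5 mm and 10.7 degrees, less where a joint would pass 70% of its speed; a pose out of reach is approached as far as the arm can. A call with a gripper value outside its range is refused whole. The fingers move at their own pace and stop on an object; "squeeze" is the grip in N (left out, the last holds). Time passes only in rows, so rows that repeat a pose let the fingers close. It gives the time, the measured TCP pose, the force and the opening at its end, in the units of the state.
- readout.get_state(): the state, without advancing time (a new reading comes with each control period).
- imaging.read_camera(name): name is "scene" or "top"; returns a dict with "color" (480x640x3 uint8, red, green, blue), "fx", "fy", "cx", "cy" (pixels), "D" ([k1, k2, p1, p2, k3] as OpenCV has them; the pictures are not rectified), "xyz" and "attitude" of the camera in the world. Camera axes: x right, y up, looking along -z (the intrinsics and any distortion apply to the point x, -y, -z); pixel columns grow to the right and rows downward; lengths in m; the calibration is good to about 2 mm. A picture is of the moment at which its call begins. There is no depth.
- order.finish_job(): hands the job in, once; it reports no verdict.
The state is a dict: "clock": time; "joint_positions": joint angles; "qd": joint speeds; "joint_efforts": joint torques, N m; "position": TCP position; "orientation": TCP orientation; "wrist_force": force on the tool from outside, world axes, zero at the start; "wrist_torque": the same for the moment, N m; "gripper_width": opening from 0.0 (shut) to 1.0 (fully open).
Only numpy, scipy, OpenCV 4.12 (cv2) and the standard library are available. Lean on these libraries where they do the work, as an engineer would, in place of code of your own. Each camera call takes 0.05 s, during which the arm holds its last target. There are 200 camera calls.

## Task

First lift the can out of the gap on the green riser shelf and stand it upright on the bench. Then tip the carton that lies flat on the riser up onto its long thin edge, like the two cartons standing at the bookend, and slide it flush against them, square and with its ends in line with theirs. Leave those two standing in place and disturb nothing else.

Things in the scene. Friction and masses are not known exactly. Their poses are not given: they have to be found in the camera images.
- riser: fixed low green steel shelf on the bench, 230 (x) x 220 (y) x 50 mm high. Origin: centre of its underside, on the bench; z up. Its x axis points from its open end (x = -115 mm) to the steel bookend, an upright plate 160 mm wide (y) and 125 mm high above the riser's top, whose face towards -x is at x = +100 mm
- flat_carton: plain cardboard carton, rigid, about 0.3 kg, lying flat on the riser at its open end, 120 (own x) x 165 (own y) x 36 mm (own z, thickness). Origin: centre of its underside as it lies at the start. At the start its x axis is roughly along the riser's x and its -x long edge overhangs the riser's open end by 25 to 47 mm, with 50 mm of air below
- flat_carton_mid (a point): the middle of that carton (18 mm above its origin along its own z), same axes
- row_near: plain cardboard carton standing upright, loose, on the riser: 28 mm thick (x) x 165 (y) x 120 mm high (z); the nearer of the row of two, its free face looks to the riser's -x. Origin: centre of its underside. Same axes as the riser
- row_far: plain cardboard carton standing upright, loose, between row_near and the bookend: 34 (x) x 165 (y) x 130 mm high. Origin: centre of its underside
- can: closed metal can with a paper band, a cylinder 44 mm in diameter and 100 mm high, about 0.18 kg, standing loose on the riser in the gap between the flat carton and the row. Origin: centre of its underside, z along its axis
- parts_bin: bystander on the bench: open grey bin 120 (x) x 90 (y) x 45 mm high. Origin: centre of its underside
- tape_roll: bystander on the bench: brown tape roll lying flat, 100 mm across, 45 mm high. Origin: centre of its underside
- bottle: bystander on the bench: white bottle 60 mm across, 120 mm high. Origin: centre of its underside
- screwdriver: bystander lying on the bench: screwdriver along its x axis, about 200 mm long, under 35 mm high. Origin: about the middle of its underside
- pump: bystander on the bench behind the bookend: small pump with motor, about 95 (x) x 72 (y) x 90 mm high. Origin: centre of its underside

How it is judged:
On the way, in this order (a step that is already met when the one before it is completed fails the run):
1. the can stands upright on the bench (height (world z) of can below 0.008 m and angle between can's own z axis and vertical below 0.1 rad and linear speed of can below 0.02 m/s), for 0.2 s.
2. the carton stands on its long thin edge on the riser, at rest (angle between the x axis of flat_carton and the z axis of riser, either way round below 0.06 rad and z of flat_carton_mid in the frame of riser between 0.105 and 0.115 m and linear speed of flat_carton below 0.02 m/s), for 0.2 s.
At the end, for the whole second after the job is handed in: The can stands upright on the bench. The carton stands at rest on a long thin edge on the riser (within 0.06 rad of upright), its broad face flush against the nearer standing carton (gap under 4 mm at its middle, square within 0.05 rad), its ends in line within 8 mm. Both row cartons stand upright (all of step 1 and all of step 2 and angle between the z axis of flat_carton and the x axis of row_near, either way round below 0.05 rad and x of flat_carton_mid in the frame of row_near between -0.036 and -0.029 m and y of flat_carton_mid in the frame of row_near between -0.008 and 0.008 m and angle between each of row_near, row_far's own z axis and vertical below 0.05 rad); the robot touches nothing.
It fails at once if a carton of the row is moved by more than 12 mm or tipped over (distance of any of row_near, row_far from where it was at the start of the episode above 0.012 m or angle between any of row_near, row_far's own z axis and vertical above 0.25 rad).
It fails at once if the can is knocked over (angle between can's own z axis and vertical above 0.6 rad).
It fails at once if a bystander is shoved by more than 25 mm (distance of any of parts_bin, tape_roll, bottle, screwdriver, pump from where it was at the start of the episode above 0.025 m).
It fails at once if the carton falls off the riser (height (world z) of flat_carton_mid below 0.045 m).
It also fails if it takes over 72 s, if anything falls off the work surface, if the arm or the gripper's body presses on something with over 40 N, if the wrist force passes 120 N, or if a joint passes its speed limit or range.

## Working session

There is one attempt and no reset: what is moved stays moved. The work goes in short steps, Python scripts to look and compute and a tool call to move; the robot and the scene stay as the last step left them, time stands still between calls to the robot, and variables do not carry over. Pictures are saved under pics/ and viewed, about 8 in all and at most 12, crops included, and the job is handed in when it is done.

Besides the shell and the picture viewer there is one more tool, called after "Request:" in YAML: its name, and indented under it one key for each argument. send_rows: Moves the arm, as the interface text tells. Its arguments: {"type":"object","properties":{"plan":{"type":"array"},"squeeze":{"type":"number"}},"required":["plan"]}

```bash
mkdir -p pics; ls
cat > h.py <<'E'
import numpy as np, cv2
from scipy.spatial.transform import Rotation as R
from workcell import readout, imaging, order, robot
def cam(n):
    c=imaging.read_camera(n); c['K']=np.array([[c['fx'],0,c['cx']],[0,c['fy'],c['cy']],[0,0,1.]]); c['D']=np.array(c['D'],float)
    c['Rw']=R.from_euler('xyz',c['attitude']).as_matrix(); c['t']=np.array(c['xyz']); return c
def save(c,n,roi=None,s=1):
    im=c['color'][...,::-1]
    if roi: x0,y0,x1,y1=roi; im=im[y0:y1,x0:x1]
    cv2.imwrite('pics/'+n,cv2.resize(im,None,fx=s,fy=s,interpolation=cv2.INTER_CUBIC))
def ray(c,px):
    p=cv2.undistortPoints(np.array(px,float).reshape(-1,1,2),c['K'],c['D']).reshape(-1,2)
    d=np.c_[p[:,0],-p[:,1],-np.ones(len(p))]; return d@c['Rw'].T
def plane(c,px,z):
    d=ray(c,px); return c['t']+d*((z-c['t'][2])/d[:,2])[:,None]
def proj(c,P):
    q=(np.array(P,float).reshape(-1,3)-c['t'])@c['Rw']; q=q*[1,-1,-1]
    return cv2.projectPoints(q,np.zeros(3),np.zeros(3),c['K'],c['D'])[0].reshape(-1,2)
E
python3 - <<'E'
from h import *
for n in('scene','top'):
    c=cam(n); save(c,n+'0.png'); print(n,c['t'],c['attitude'],c['fx'],c['fy'],c['cx'],c['cy'],c['D'])
print(readout.get_state(), [a for a in dir(robot) if a[0]!='_'])
E
```

```text
pics
scene [ 1.45284419 -0.19316436  0.74274619] [0.95015961 0.00354903 1.28099623] 507.1022409093943 507.1022409093943 323.9664473099353 245.82981298278128 [-0.05931556  0.          0.          0.          0.        ]
top [0.50786092 0.06887671 0.87617461] [ 0.08530133 -0.01592364 -1.58945203] 440.2567938115449 440.2567938115449 329.6026707686936 230.3898118872682 [0.00051731 0.         0.         0.         0.        ]
{'clock': 0.1, 'joint_positions': array([ 1.05746174e+00,  5.28370874e-01,  1.43377461e+00, -5.04443512e-06,
        1.18138718e+00, -1.78517138e-01]), 'qd': array([ 8.14547234e-04, -2.60917002e-03, -3.15726139e-03, -5.85479436e-04,
       -1.93320454e-05, -1.63810097e-04]), 'joint_efforts': array([-6.59471443e-04, -4.40986598e+01, -1.77151340e+01,  6.34468440e-02,
        5.33218158e-02, -4.23759639e-05]), 'position': array([0.20499229, 0.58965297, 0.18267084]), 'orientation': array([-1.57270633e+00,  3.39899206e-04, -3.34815855e-01]), 'wrist_force': array([-0.98922754,  0.20909755, -0.8098519 ]), 'wrist_torque': array([0.00853237, 0.00601196, 0.00449251]), 'gripper_width': 0.9964912026167572} ['MotionError', 'tcp_to_grasp']
```

View pics/scene0.png

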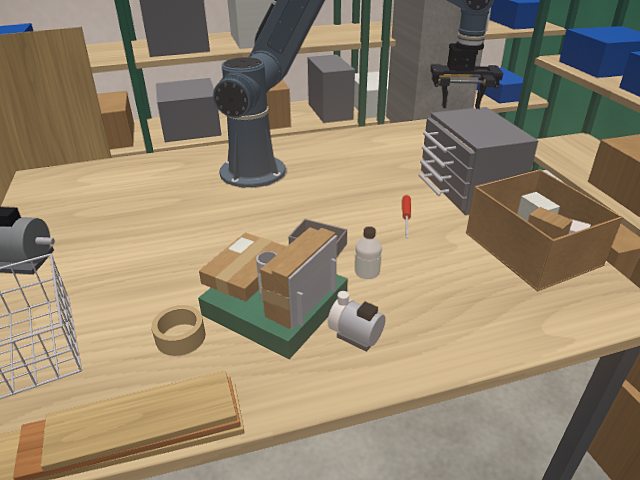

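View pics/top0.png

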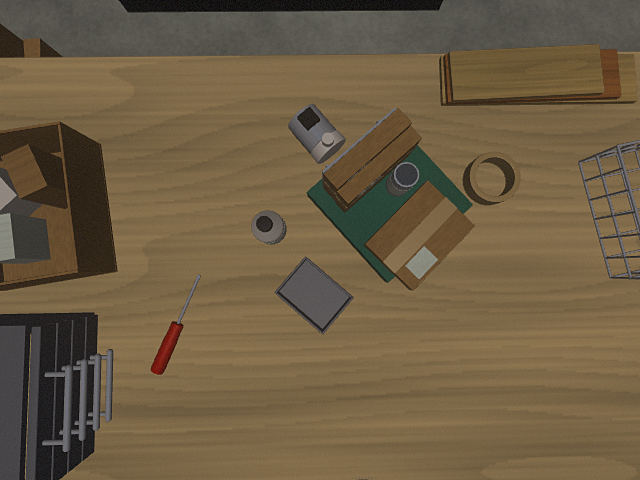

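The scene view shows the riser at about (270,310), with the flat carton to its left, the can in the gap and the row at the bookend. In the top view the carton is at about (420,235), the can's top at (406,176), the row from (335,190) to (410,125), and the bin, bottle, tape and pump sit around them.

Run:
```python
from h import *
c=cam('top'); save(c,'top1.png',(280,90,530,340-60),3)
```

```text
(no output)
```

View pics/top1.png

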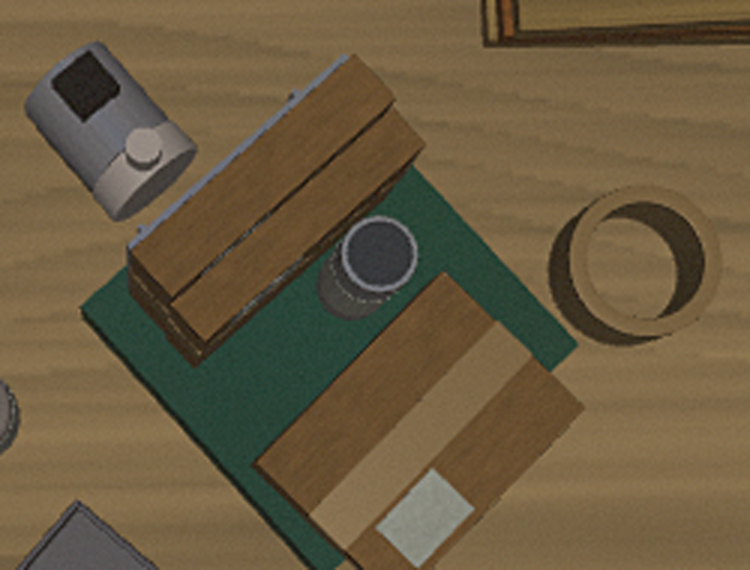

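The crop shows these corners (crop pixels): carton top (445,273), (585,407), (255,463). Riser top corners are (83,313) and (577,348). Row_near's top runs (425,147), (205,340), (172,300). The can's top circle is centred at (380,255), r≈38.

Run:
```python
from h import *
c=cam('top')
F=lambda L:np.array(L,float)/3+[280-1/3*0,90]
np.set_printoptions(precision=4,suppress=True)
def show(n,px,z):
    p=plane(c,px,z); print(n,p[:,:2].tolist() if 0 else p[:,:2].round(4).tolist()); return p
r=show('riser',F([[83,313],[577,348]]),.05); show('riserbot',[[388,282]],.05)
b=show('carton',np.r_[F([[445,273],[585,407],[255,463]]),[[412,290]]],.086)
n=show('near',F([[390,106],[425,147],[205,340],[172,300]]),.17)
f=show('far',F([[348,53],[395,103],[172,300],[127,248]]),.18)
k=show('can',F([[380,255],[342,255],[418,255]]),.15)
def ang(v): return np.degrees(np.arctan2(v[1],v[0]))
print('yaw riser?',ang(n[2]-n[1])-90, ang(f[3]-f[0])-90,'diag',ang(r[0]-r[1]))
print('carton y-axis',ang(b[2]-b[0])-90,ang(b[3]-b[1])-90, 'x',ang(b[0]-b[1]),ang(b[2]-b[3]), 'lens',np.linalg.norm(b[0]-b[1]),np.linalg.norm(b[0]-b[2]),'centre',b.mean(0))
print('nearcentre',n.mean(0),'far',f.mean(0),'riser c',r.mean(0))
print('near len',np.linalg.norm(n[1]-n[2]),np.linalg.norm(f[0]-f[3]))
show('tape',F([[645,260]]),.045);show('pump',F([[110,130]]),.07);show('bottle',[[266,225]],.11);show('bin',[[307,258],[352,297],[323,332],[276,292]],.045);show('screw',[[200,276],[157,373]],.02)
```

```text
riser [[0.6476, 0.0947], [0.6201, -0.218]]
riserbot [[0.4796, -0.0529]]
carton [[0.6626, -0.1269], [0.5792, -0.2087], [0.5489, -0.0082], [0.4658, -0.0901]]
near [[0.7395, -0.0793], [0.7162, -0.0977], [0.6115, 0.0253], [0.6336, 0.0427]]
far [[0.766, -0.0553], [0.7379, -0.0799], [0.6318, 0.0431], [0.6603, 0.0666]]
can [[0.6608, -0.0749], [0.6611, -0.0536], [0.6605, -0.0963]]
yaw riser? 40.4054161927113 40.92843006447691 diag 84.98605097398813
carton y-axis 43.74715487564464 43.73727936036565 x 44.467448808911975 44.60226517287016 lens 0.11676324218800634 0.16433520608579827 centre [ 0.5641 -0.1085  0.086 ]
nearcentre [ 0.6752 -0.0272  0.17  ] far [ 0.699  -0.0064  0.18  ] riser c [ 0.6338 -0.0616  0.05  ]
near len 0.1616192301283776 0.1613428335524237
tape [[0.677, -0.2663]]
pump [[0.7593, 0.0756]]
bottle [[0.5845, 0.1662]]
bin [[0.5272, 0.0979], [0.4528, 0.0147], [0.3895, 0.0701], [0.4649, 0.1567]]
screw [[0.497, 0.3051], [0.3163, 0.3847]]
```

Request:
send_rows:
  plan:
    - {"delta_pos": [0,0,60],"angular": [0,0,-10],"fingers": 87}
    - {"delta_pos": [0,0,110],"angular": [0,0,-20],"fingers": 87}
    - {"delta_pos": [456,-665,117],"angular": [0,0,-30],"fingers": 87}
    - {"delta_pos": [456,-665,117],"angular": [0,0,-40],"fingers": 87}
    - {"delta_pos": [456,-665,117],"angular": [0,0,-50],"fingers": 87}
    - {"delta_pos": [456,-665,117],"angular": [0,0,-60],"fingers": 87}
    - {"delta_pos": [456,-665,117],"angular": [0,0,-70],"fingers": 87}
    - {"delta_pos": [456,-665,117],"angular": [0,0,-80],"fingers": 87}
    - {"delta_pos": [456,-665,117],"angular": [0,0,-90],"fingers": 87}
    - {"delta_pos": [456,-665,117],"angular": [0,0,-100],"fingers": 87}

```text
clock: 1.45
position: [0.4886, 0.1757, 0.2973]
orientation: [-1.572, 0.001, -2.086]
wrist_force: [0.6, 0.7, -0.3]
gripper_width: 0.999
```

Request:
send_rows:
  plan:
    - {"delta_pos": [172,-251,0],"angular": [0,0,-5],"fingers": 87}
    - {"delta_pos": [172,-251,0],"angular": [0,0,-10],"fingers": 87}
    - {"delta_pos": [172,-251,0],"angular": [0,0,-15],"fingers": 87}
    - {"delta_pos": [172,-251,0],"angular": [0,0,-19.7],"fingers": 87}
    - {"delta_pos": [172,-251,0],"angular": [0,0,-19.7],"fingers": 87}
    - {"delta_pos": [172,-251,0],"angular": [0,0,-19.7],"fingers": 87}
    - {"delta_pos": [172,-251,-60],"angular": [0,0,-19.7],"fingers": 87}
    - {"delta_pos": [172,-251,-100],"angular": [0,0,-19.7],"fingers": 87}
    - {"delta_pos": [172,-251,-100],"angular": [0,0,-19.7],"fingers": 87}

```text
clock: 2.58
position: [0.6569, -0.0733, 0.1935]
orientation: [-1.581, -0.005, -2.429]
wrist_force: [-0.4, -0.2, 0.3]
gripper_width: 0.996
```

```bash
python3 - <<'E'
from h import *
c=cam('top');save(c,'top2.png',(280,50,530,250),3); s=cam('scene'); save(s,'sc2.png',(180,170,400,370),3)
st=readout.get_state();print(st['position'],st['orientation'],st['joint_positions'])
E
python3 -c "
import cv2,numpy as np
a=cv2.imread('pics/top2.png');b=cv2.imread('pics/sc2.png');a=cv2.resize(a,(400,320));b=cv2.resize(b,(352,320));cv2.imwrite('pics/m2.png',np.hstack([a,b]))"
```

```text
[ 0.66109039 -0.07460574  0.19852809] [-1.57118158e+00  1.48012998e-03 -2.42902333e+00] [-0.28076809  0.56845377  1.30816593  0.00152125  1.26448807  0.57700026]
```

View pics/m2.png

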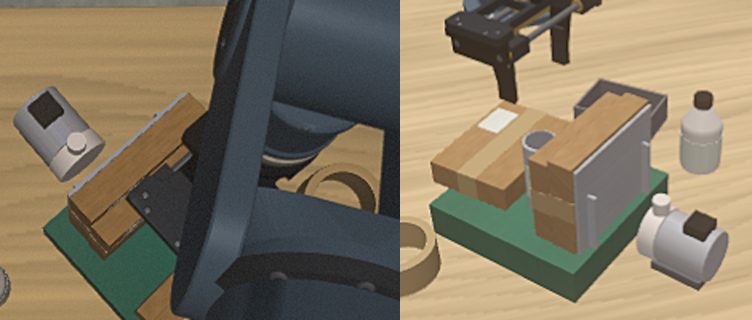

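The picture shows the open fingers straddling the can's top (crop right (540,135)) along the row direction, with nothing disturbed. I'll descend and grip.

Request:
send_rows:
  plan:
    - {"delta_pos": [0,0,-30],"angular": [0,0,0],"fingers": 87}
    - {"delta_pos": [0,0,-60],"angular": [0,0,0],"fingers": 87}
    - {"delta_pos": [0,0,-82],"angular": [0,0,0],"fingers": 87}
    - {"delta_pos": [0,0,-82],"angular": [0,0,0],"fingers": 87}
    - {"delta_pos": [0,0,-82],"angular": [0,0,0],"fingers": 40}
    - {"delta_pos": [0,0,-82],"angular": [0,0,0],"fingers": 38}
    - {"delta_pos": [0,0,-82],"angular": [0,0,0],"fingers": 38}
    - {"delta_pos": [0,0,-82],"angular": [0,0,0],"fingers": 38}
    - {"delta_pos": [0,0,-82],"angular": [0,0,0],"fingers": 38}
  squeeze: 20

```text
clock: 3.8
position: [0.6611, -0.0746, 0.1166]
orientation: [-1.571, 0.002, -2.429]
wrist_force: [0.1, 0.5, 0.4]
gripper_width: 0.518
```

Request:
send_rows:
  plan:
    - {"delta_pos": [0,0,30],"angular": [0,0,0],"fingers": 36}
    - {"delta_pos": [0,0,80],"angular": [0,0,0],"fingers": 36}
    - {"delta_pos": [0,0,130],"angular": [0,0,0],"fingers": 36}
    - {"delta_pos": [0,0,165],"angular": [0,0,0],"fingers": 36}
    - {"delta_pos": [0,0,165],"angular": [0,0,0],"fingers": 36}
    - {"delta_pos": [-5,45,165],"angular": [0,0,0],"fingers": 36}
    - {"delta_pos": [-10,95,165],"angular": [0,0,0],"fingers": 36}
    - {"delta_pos": [-15,145,165],"angular": [0,0,0],"fingers": 36}
    - {"delta_pos": [-20,195,165],"angular": [0,0,0],"fingers": 36}
    - {"delta_pos": [-25,245,165],"angular": [0,0,0],"fingers": 36}

```text
clock: 5.05
position: [0.6348, 0.1718, 0.2794]
orientation: [-1.573, -0.001, -2.429]
wrist_force: [-0.2, 0.2, 0.2]
gripper_width: 0.413
```

Run:
```python
from h import *
s=cam('scene'); save(s,'sc3.png',(180,70,480,370),2)
st=readout.get_state();print(st['position'],st['orientation'],st['joint_positions'],st['gripper_width'],st['wrist_force'])
```

```text
[0.63317148 0.17915153 0.27945543] [-1.57854112e+00  2.02752870e-03 -2.42364144e+00] [0.1022586  0.49172395 1.22172169 0.00756742 1.43096863 0.9540306 ] 0.41153833011940993 [-1.18232183  3.08530173  0.50217562]
```

View pics/sc3.png

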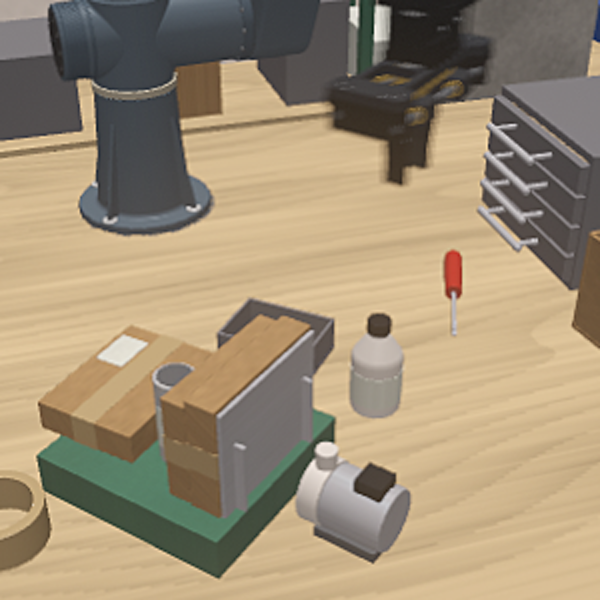

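The picture shows the can still standing in the gap at about (173,375), and the gripper came away empty. I'll re-measure the can by triangulating its rim in the two views.

Run:
```python
from h import *
c=cam('top'); s=cam('scene')
a=cv2.resize(c['color'][140:210,370:440][...,::-1],(400,400),interpolation=cv2.INTER_CUBIC)
b=cv2.resize(s['color'][235:315,225:305][...,::-1],(400,400),interpolation=cv2.INTER_CUBIC)
cv2.imwrite('pics/m4.png',np.hstack([a,b]))
for P in [(0.661,-0.075,.15),(0.661,-0.075,.05)]:
    t=proj(c,P)[0];q=proj(s,P)[0];print((t-[370,140])*400/70,(q-[225,235])*5+[400,0])
```

```text
[209.75720146 199.28283529] [610.85101929 109.42386336]
[152.6339256 262.5288386] [627.592377   302.92954452]
```

View pics/m4.png

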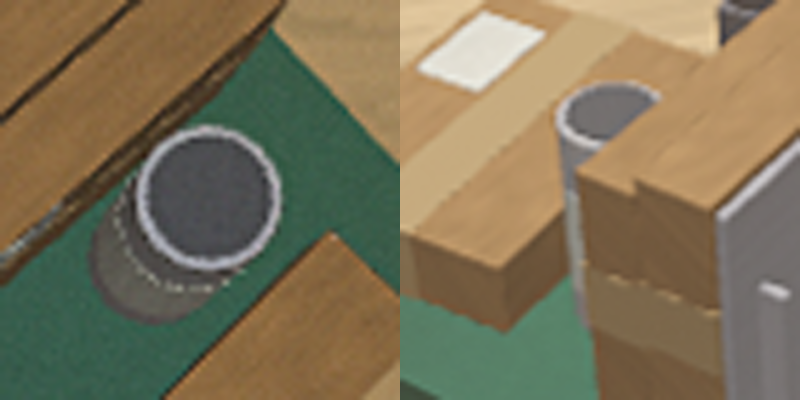

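The rim centre agrees with the earlier estimate in both views, at (209,199) and (611,110), so the position was right. I must have lifted before the grip had built up, so I'll return, grip harder, wait, and lift slowly.

Request:
send_rows:
  plan:
    - {"delta_pos": [5,-50,0],"angular": [0,0,0],"fingers": 87}
    - {"delta_pos": [10,-100,0],"angular": [0,0,0],"fingers": 87}
    - {"delta_pos": [15,-150,0],"angular": [0,0,0],"fingers": 87}
    - {"delta_pos": [20,-200,0],"angular": [0,0,0],"fingers": 87}
    - {"delta_pos": [25,-245,0],"angular": [0,0,0],"fingers": 87}
    - {"delta_pos": [25,-245,0],"angular": [0,0,0],"fingers": 87}
    - {"delta_pos": [25,-245,-50],"angular": [0,0,0],"fingers": 87}
    - {"delta_pos": [25,-245,-90],"angular": [0,0,0],"fingers": 87}
    - {"delta_pos": [25,-245,-90],"angular": [0,0,0],"fingers": 87}
    - {"delta_pos": [25,-245,-90],"angular": [0,0,0],"fingers": 87}
  squeeze: 40

```text
clock: 6.45
position: [0.6603, -0.0721, 0.1907]
orientation: [-1.572, -0.0, -2.425]
wrist_force: [-0.5, -0.6, 0.6]
gripper_width: 1.0
```

Request:
send_rows:
  plan:
    - {"delta_pos": [0,-3,-30],"angular": [0,0,0],"fingers": 87}
    - {"delta_pos": [0,-3,-60],"angular": [0,0,0],"fingers": 87}
    - {"delta_pos": [0,-3,-78],"angular": [0,0,0],"fingers": 87}
    - {"delta_pos": [0,-3,-78],"angular": [0,0,0],"fingers": 30}
    - {"delta_pos": [0,-3,-78],"angular": [0,0,0],"fingers": 30}
    - {"delta_pos": [0,-3,-78],"angular": [0,0,0],"fingers": 30}
    - {"delta_pos": [0,-3,-78],"angular": [0,0,0],"fingers": 30}
    - {"delta_pos": [0,-3,-78],"angular": [0,0,0],"fingers": 30}
    - {"delta_pos": [0,-3,-78],"angular": [0,0,0],"fingers": 30}
    - {"delta_pos": [0,-3,-78],"angular": [0,0,0],"fingers": 30}

```text
clock: 7.7
position: [0.6602, -0.0751, 0.1127]
orientation: [-1.572, -0.0, -2.425]
wrist_force: [-0.6, -0.1, 0.4]
gripper_width: 0.361
```

Request:
send_rows:
  plan:
    - {"delta_pos": [0,0,0],"angular": [0,0,0],"fingers": 30}
    - {"delta_pos": [0,0,0],"angular": [0,0,0],"fingers": 30}
    - {"delta_pos": [0,0,5],"angular": [0,0,0],"fingers": 30}
    - {"delta_pos": [0,0,10],"angular": [0,0,0],"fingers": 30}
    - {"delta_pos": [0,0,15],"angular": [0,0,0],"fingers": 30}

```text
clock: 8.32
position: [0.6604, -0.0752, 0.1283]
orientation: [-1.571, 0.0, -2.425]
wrist_force: [-0.2, 0.9, -0.0]
gripper_width: 0.341
```

The fingers closed to 30 mm with no contact, so they aren't straddling the can. I'll look at the scene view.

Run:
```python
from h import *
s=cam('scene'); save(s,'sc5.png',(190,130,370,330),4)
im=cv2.imread('pics/sc5.png'); im=cv2.resize(im,(540,600)); 
st=readout.get_state(); M=R.from_euler('xyz',st['orientation']).as_matrix(); p=st['position']
for k,q in enumerate([p,p-.019*M[:,1],p+.015*M[:,2],p-.015*M[:,2],p-.07*M[:,1]]):
    u=(proj(s,q)[0]-[190,130])*3; cv2.circle(im,tuple(int(v) for v in u),3,[(0,0,255),(0,255,0),(255,0,0),(255,0,0),(0,255,255)][k],-1)
cv2.imwrite('pics/sc5.png',im); print(p,M.round(2).tolist())
```

```text
[ 0.66089845 -0.07525154  0.12903867] [[-0.75, 0.0, 0.66], [-0.66, 0.0, -0.75], [-0.0, -1.0, 0.0]]
```

View pics/sc5.png

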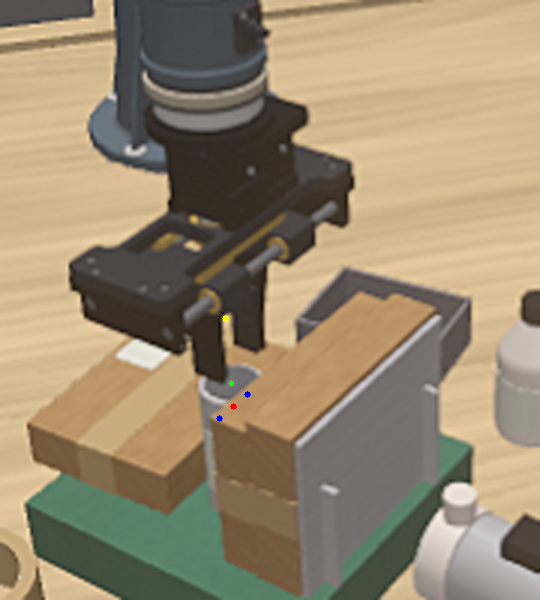

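The red dot (where the reported TCP projects, (233,406)) lies about 42 px below the actual finger tips (mid (229,364)). The gripper is therefore either about 35 mm higher than reported or offset backwards, and a second view will decide which.

Run:
```python
from h import *
c=cam('top'); s=cam('scene')
a=cv2.resize(c['color'][80:230,320:470][...,::-1],(400,400),interpolation=cv2.INTER_CUBIC)
b=cv2.resize(s['color'][160:270,205:315][...,::-1],(400,400),interpolation=cv2.INTER_CUBIC)
st=readout.get_state(); M=R.from_euler('xyz',st['orientation']).as_matrix(); p=st['position']
for z,col in((0,(0,0,255)),(.035,(0,255,0))):
  for w in (.095,):
    for e in(-.0375,.0375):
      q=p+[0,0,z+.07]-w*M[:,2]+e*M[:,0]
      u=(proj(c,q)[0]-[320,80])*400/150; v=(proj(s,q)[0]-[205,160])*400/110
      cv2.circle(a,tuple(int(x) for x in u),3,col,-1); cv2.circle(b,tuple(int(x) for x in v),3,col,-1)
cv2.imwrite('pics/m6.png',np.hstack([a,b]))
print(st['joint_positions'],p)
```

```text
[-2.81239598e-01  6.41556349e-01  1.37730308e+00  3.47120049e-04
  1.12265040e+00  5.72287677e-01] [ 0.66060078 -0.07519406  0.12829376]
```

View pics/m6.png

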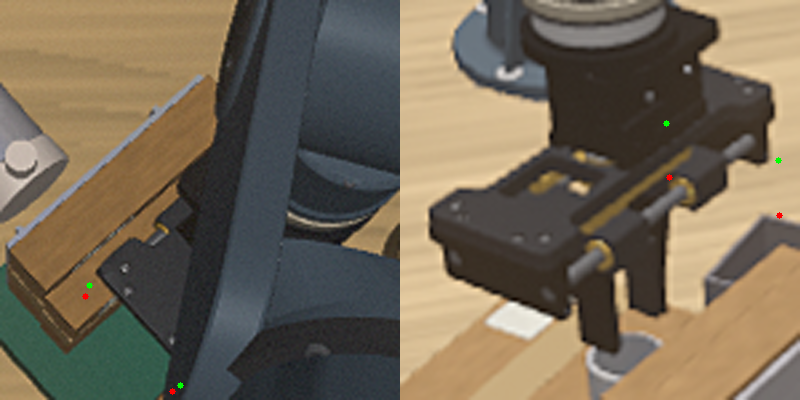

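Run:
```python
from h import *
c=cam('top'); s=cam('scene')
def tri(u,v):
    d1=ray(c,u)[0];d2=ray(s,v)[0]; A=np.c_[d1,-d2]; k=np.linalg.lstsq(A,s['t']-c['t'],rcond=None)[0]
    a=c['t']+k[0]*d1;b=s['t']+k[1]*d2; return (a+b)/2,np.linalg.norm(a-b)
st=readout.get_state(); M=R.from_euler('xyz',st['orientation']).as_matrix(); p=st['position']
for u,v in [((98,272),(772,88)),((125,268),(750,90))]:
    P,e=tri((320+u[0]/2.6667,80+u[1]/2.6667),(205+(v[0]-400)/3.636,160+v[1]/3.636)); print(P.round(4),e, 'tool frame',((P-p)@M).round(4))
for z in (.129,.145,.155,.165,.175): print(z,plane(s,[(190+229/3,130+364/3)],z)[0])
```

```text
[0.6252 0.0192 0.2769] 0.0008624389131344686 tool frame [-0.0356 -0.1491 -0.0942]
[0.6269 0.0061 0.2787] 0.0007012055792737121 tool frame [-0.0283 -0.1509 -0.0832]
0.129 [ 0.61371903 -0.0686851   0.129     ]
0.145 [ 0.63559453 -0.0719302   0.145     ]
0.155 [ 0.64926671 -0.07395839  0.155     ]
0.165 [ 0.6629389  -0.07598658  0.165     ]
0.175 [ 0.67661108 -0.07801476  0.175     ]
```

The body corner triangulates to ±36/94 mm in the tool frame, as specified, so the lateral position is right. The tips sit at z ≈ 0.164 against 0.129 reported, so the gripper is really about 35 mm higher than reported. I'll allow for that: open, descend 46 mm more, and grip.

Request:
send_rows:
  plan:
    - {"delta_pos": [0,0,0],"angular": [0,0,0],"fingers": 87}
    - {"delta_pos": [0,0,0],"angular": [0,0,0],"fingers": 87}
    - {"delta_pos": [0,0,0],"angular": [0,0,0],"fingers": 87}
    - {"delta_pos": [0,0,0],"angular": [0,0,0],"fingers": 87}
    - {"delta_pos": [0,0,0],"angular": [0,0,0],"fingers": 87}
    - {"delta_pos": [0,0,0],"angular": [0,0,0],"fingers": 87}
    - {"delta_pos": [0,0,-15],"angular": [0,0,0],"fingers": 87}
    - {"delta_pos": [0,0,-30],"angular": [0,0,0],"fingers": 87}
    - {"delta_pos": [0,0,-45],"angular": [0,0,0],"fingers": 87}
    - {"delta_pos": [0,0,-45],"angular": [0,0,0],"fingers": 87}
  squeeze: 30

```text
clock: 9.82
position: [0.6584, -0.0746, 0.0802]
orientation: [-1.576, -0.003, -2.425]
wrist_force: [0.1, 0.5, -0.5]
gripper_width: 0.995
```

Request:
send_rows:
  plan:
    - {"delta_pos": [0,0,0],"angular": [0,0,0],"fingers": 30}
    - {"delta_pos": [0,0,0],"angular": [0,0,0],"fingers": 30}
    - {"delta_pos": [0,0,0],"angular": [0,0,0],"fingers": 30}
    - {"delta_pos": [0,0,0],"angular": [0,0,0],"fingers": 30}
    - {"delta_pos": [0,0,0],"angular": [0,0,0],"fingers": 30}
    - {"delta_pos": [0,0,0],"angular": [0,0,0],"fingers": 30}
    - {"delta_pos": [0,0,0],"angular": [0,0,0],"fingers": 30}
    - {"delta_pos": [0,0,0],"angular": [0,0,0],"fingers": 30}
    - {"delta_pos": [0,0,0],"angular": [0,0,0],"fingers": 30}

```text
clock: 10.95
position: [0.6589, -0.0748, 0.0805]
orientation: [-1.575, -0.002, -2.425]
wrist_force: [1.3, -0.1, 2.5]
gripper_width: 0.499
```

The opening stopped at 43.4 mm, so the can is held. I'll lift and carry it.

Request:
send_rows:
  plan:
    - {"delta_pos": [0,0,15],"angular": [0,0,0],"fingers": 30}
    - {"delta_pos": [0,0,40],"angular": [0,0,0],"fingers": 30}
    - {"delta_pos": [0,0,70],"angular": [0,0,0],"fingers": 30}
    - {"delta_pos": [0,0,100],"angular": [0,0,0],"fingers": 30}
    - {"delta_pos": [0,0,130],"angular": [0,0,0],"fingers": 30}
    - {"delta_pos": [0,0,155],"angular": [0,0,0],"fingers": 30}
    - {"delta_pos": [0,0,160],"angular": [0,0,0],"fingers": 30}
    - {"delta_pos": [0,0,160],"angular": [0,0,0],"fingers": 30}

```text
clock: 11.95
position: [0.6582, -0.0745, 0.2401]
orientation: [-1.576, -0.003, -2.424]
wrist_force: [0.5, -0.2, -2.3]
gripper_width: 0.496
```

Request:
send_rows:
  plan:
    - {"delta_pos": [-4,35,0],"angular": [0,0,0],"fingers": 30}
    - {"delta_pos": [-8,75,0],"angular": [0,0,0],"fingers": 30}
    - {"delta_pos": [-12,115,0],"angular": [0,0,0],"fingers": 30}
    - {"delta_pos": [-16,155,0],"angular": [0,0,0],"fingers": 30}
    - {"delta_pos": [-20,195,0],"angular": [0,0,0],"fingers": 30}
    - {"delta_pos": [-24,235,0],"angular": [0,0,0],"fingers": 30}
    - {"delta_pos": [-28,275,0],"angular": [0,0,0],"fingers": 30}
    - {"delta_pos": [-34,315,0],"angular": [0,0,0],"fingers": 30}
    - {"delta_pos": [-39,345,0],"angular": [0,0,0],"fingers": 30}
    - {"delta_pos": [-39,355,0],"angular": [0,0,0],"fingers": 30}

```text
clock: 13.2
position: [0.6174, 0.282, 0.2381]
orientation: [-1.578, -0.007, -2.422]
wrist_force: [0.4, -0.6, -2.0]
gripper_width: 0.499
```

Request:
send_rows:
  plan:
    - {"delta_pos": [0,0,-40],"angular": [0,0,0],"fingers": 30}
    - {"delta_pos": [0,0,-85],"angular": [0,0,0],"fingers": 30}
    - {"delta_pos": [0,0,-130],"angular": [0,0,0],"fingers": 30}
    - {"delta_pos": [0,0,-170],"angular": [0,0,0],"fingers": 30}
    - {"delta_pos": [0,0,-190],"angular": [0,0,0],"fingers": 30}
    - {"delta_pos": [0,0,-200],"angular": [0,0,0],"fingers": 30}
    - {"delta_pos": [0,0,-204],"angular": [0,0,0],"fingers": 30}
    - {"delta_pos": [0,0,-206],"angular": [0,0,0],"fingers": 30}
    - {"delta_pos": [0,0,-206],"angular": [0,0,0],"fingers": 30}

```text
clock: 14.32
position: [0.6182, 0.2823, 0.0332]
orientation: [-1.577, -0.005, -2.422]
wrist_force: [0.2, -0.6, -1.9]
gripper_width: 0.496
```

Request:
send_rows:
  plan:
    - {"delta_pos": [0,0,-2],"angular": [0,0,0],"fingers": 30}
    - {"delta_pos": [0,0,-3],"angular": [0,0,0],"fingers": 30}
    - {"delta_pos": [0,0,-3],"angular": [0,0,0],"fingers": 30}

```text
clock: 14.7
position: [0.6184, 0.2823, 0.0306]
orientation: [-1.577, -0.004, -2.422]
wrist_force: [0.5, -0.6, -0.2]
gripper_width: 0.501
```

Request:
send_rows:
  plan:
    - {"delta_pos": [0,0,0],"angular": [0,0,0],"fingers": 60}
    - {"delta_pos": [0,0,0],"angular": [0,0,0],"fingers": 75}
    - {"delta_pos": [0,0,0],"angular": [0,0,0],"fingers": 87}
    - {"delta_pos": [0,0,0],"angular": [0,0,0],"fingers": 87}
    - {"delta_pos": [0,0,0],"angular": [0,0,0],"fingers": 87}
    - {"delta_pos": [0,0,30],"angular": [0,0,0],"fingers": 87}
    - {"delta_pos": [0,0,80],"angular": [0,0,0],"fingers": 87}
    - {"delta_pos": [0,0,140],"angular": [0,0,0],"fingers": 87}
    - {"delta_pos": [0,0,200],"angular": [0,0,0],"fingers": 87}
    - {"delta_pos": [0,0,200],"angular": [0,0,0],"fingers": 87}

```text
clock: 15.95
position: [0.6225, 0.2836, 0.2378]
orientation: [-1.571, 0.009, -2.422]
wrist_force: [0.6, -0.4, -0.1]
gripper_width: 0.997
```

Request:
send_rows:
  plan:
    - {"delta_pos": [-14,-47,0],"angular": [0,0,9.5],"fingers": 87}
    - {"delta_pos": [-28,-94,0],"angular": [0,0,19],"fingers": 87}
    - {"delta_pos": [-42,-141,0],"angular": [0,0,28.5],"fingers": 87}
    - {"delta_pos": [-56,-188,0],"angular": [0,0,38],"fingers": 87}
    - {"delta_pos": [-70,-235,0],"angular": [0,0,47.5],"fingers": 87}
    - {"delta_pos": [-84,-282,0],"angular": [0,0,57],"fingers": 87}
    - {"delta_pos": [-98,-329,0],"angular": [0,0,66.5],"fingers": 87}
    - {"delta_pos": [-112,-376,0],"angular": [0,0,76],"fingers": 87}
    - {"delta_pos": [-126,-423,0],"angular": [0,0,85.5],"fingers": 87}
    - {"delta_pos": [-137,-469,0],"angular": [0,0,92.8],"fingers": 87}

```text
clock: 17.2
position: [0.4841, -0.1864, 0.2369]
orientation: [-1.571, 0.011, -0.798]
wrist_force: [1.0, 0.1, -0.1]
gripper_width: 0.998
```

Run:
```python
from h import *
st=readout.get_state(); M=R.from_euler('xyz',st['orientation']).as_matrix()
print(st['position'],M.round(3).tolist(),st['joint_positions'],st['wrist_force'])
c=cam('top'); p=plane(c,[(330,200)],0)
# is can where expected? project top circle
print(proj(c,(0.6182,0.2823,.1)), [c['color'][int(v),int(u)].tolist() for u,v in [proj(c,(0.6182,0.2823,.1))[0]]])
save(c,'top7.png')
```

```text
[ 0.48409672 -0.18639076  0.23694145] [[0.698, -0.007, 0.716], [-0.716, 0.008, 0.698], [-0.011, -1.0, -0.0]] [-0.58467775  0.32499264  1.62203163  0.00235788  1.20494114 -1.35857738] [ 0.9920185   0.13236225 -0.13881581]
[[200.85049427 207.70936385]] [[61, 62, 65]]
```

Request:
send_rows:
  plan:
    - {"delta_pos": [0,0,0],"angular": [6.9,-7.2,0],"fingers": 87}
    - {"delta_pos": [0,0,0],"angular": [13.8,-14.4,0],"fingers": 87}
    - {"delta_pos": [0,0,0],"angular": [20.8,-21.5,0],"fingers": 87}
    - {"delta_pos": [0,0,0],"angular": [27.8,-28.7,0],"fingers": 87}
    - {"delta_pos": [0,0,0],"angular": [34.7,-35.9,0],"fingers": 87}
    - {"delta_pos": [0,0,0],"angular": [41.7,-43.1,0],"fingers": 87}
    - {"delta_pos": [0,0,0],"angular": [41.7,-43.1,0],"fingers": 87}

```text
clock: 18.12
position: [0.4824, -0.1934, 0.2342]
orientation: [-0.528, 0.008, -0.798]
wrist_force: [-0.6, 0.2, 0.1]
gripper_width: 1.004
```

Run:
```python
from h import *
st=readout.get_state(); M=R.from_euler('xyz',st['orientation']).as_matrix(); p=st['position']
print(p,M.round(3).tolist(),st['joint_positions'])
c=cam('top'); s=cam('scene')
a=c['color'][150:390,330:570][...,::-1].copy(); b=s['color'][120:320,130:330][...,::-1].copy()
a=cv2.resize(a,(400,400),interpolation=cv2.INTER_CUBIC); b=cv2.resize(b,(400,400),interpolation=cv2.INTER_CUBIC)
for q0,col in ((p,(0,0,255)),(p+[0,0,.035],(0,255,0)),(p-.035*M[:,1],(255,0,0))):
  for w in(-.0435,.0435):
    q=q0+w*M[:,2]; u=(proj(c,q)[0]-[330,150])*400/240; v=(proj(s,q)[0]-[130,120])*2
    cv2.circle(a,tuple(int(x) for x in u),2,col,-1); cv2.circle(b,tuple(int(x) for x in v),2,col,-1)
cv2.imwrite('pics/m8.png',np.hstack([a,b]))
```

```text
[ 0.48244888 -0.19341519  0.23424936] [[0.698, 0.616, 0.365], [-0.716, 0.606, 0.346], [-0.008, -0.503, 0.864]] [-1.21017246  0.53947234  1.88987362  0.92641495  1.41773872 -2.48270209]
```

View pics/m8.png

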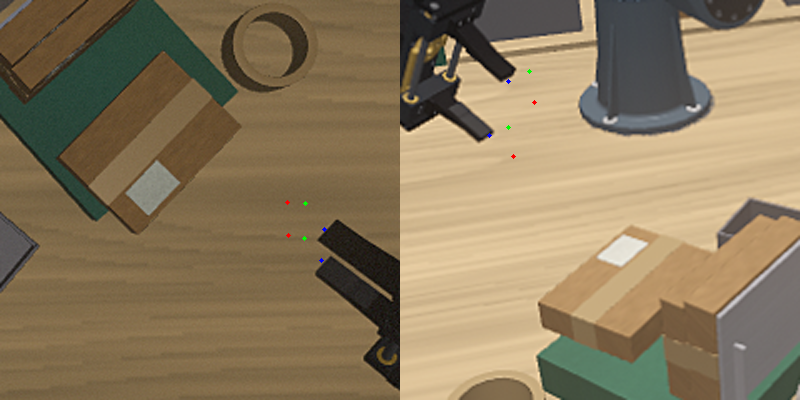

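The blue dots (35 mm back along the tool axis) land on the finger tips in both views, at (324,230)/(321,260) and (508,81)/(489,135). The true tip is therefore 35 mm behind the reported TCP along the tool. Joint 6 is near its limit, so I'll turn half a turn about the tool axis, which gives the same grasp.

Request:
send_rows:
  plan:
    - {"delta_pos": [0,0,0],"angular": [6.2,6.1,-5],"fingers": 87}
    - {"delta_pos": [0,0,0],"angular": [12.3,12.1,-10.1],"fingers": 87}
    - {"delta_pos": [0,0,0],"angular": [18.5,18.2,-15.1],"fingers": 87}
    - {"delta_pos": [0,0,0],"angular": [24.6,24.2,-20.1],"fingers": 87}
    - {"delta_pos": [0,0,0],"angular": [30.8,30.3,-25.2],"fingers": 87}
    - {"delta_pos": [0,0,0],"angular": [37,36.4,-30.2],"fingers": 87}
    - {"delta_pos": [0,0,0],"angular": [43.1,42.4,-35.2],"fingers": 87}
    - {"delta_pos": [0,0,0],"angular": [49.3,48.5,-40.2],"fingers": 87}
    - {"delta_pos": [0,0,0],"angular": [55.4,54.5,-45.3],"fingers": 87}
    - {"delta_pos": [0,0,0],"angular": [61.6,60.6,-50.3],"fingers": 87}

```text
clock: 19.48
position: [0.4843, -0.1909, 0.2382]
orientation: [-1.866, 1.014, -2.705]
wrist_force: [1.0, -0.7, 0.2]
gripper_width: 1.0
```

Request:
send_rows:
  plan:
    - {"delta_pos": [0,0,0],"angular": [6.2,6.1,-5],"fingers": 87}
    - {"delta_pos": [0,0,0],"angular": [12.3,12.1,-10.1],"fingers": 87}
    - {"delta_pos": [0,0,0],"angular": [18.5,18.2,-15.1],"fingers": 87}
    - {"delta_pos": [0,0,0],"angular": [24.6,24.2,-20.1],"fingers": 87}
    - {"delta_pos": [0,0,0],"angular": [30.8,30.3,-25.2],"fingers": 87}
    - {"delta_pos": [0,0,0],"angular": [37,36.4,-30.2],"fingers": 87}
    - {"delta_pos": [0,0,0],"angular": [43.1,42.4,-35.2],"fingers": 87}
    - {"delta_pos": [0,0,0],"angular": [49.3,48.5,-40.2],"fingers": 87}
    - {"delta_pos": [0,0,0],"angular": [49.3,48.5,-40.2],"fingers": 87}

```text
clock: 20.6
position: [0.4849, -0.1898, 0.2396]
orientation: [-2.615, 0.001, 2.354]
wrist_force: [-0.9, -0.2, 0.0]
gripper_width: 0.999
```

Run:
```python
from h import *
st=readout.get_state(); M=R.from_euler('xyz',st['orientation']).as_matrix(); p=st['position']
print(p,M.round(3).tolist(),st['joint_positions'])
```

```text
[ 0.48493902 -0.18976827  0.23957369] [[-0.706, 0.613, -0.356], [0.709, 0.61, -0.355], [-0.001, -0.502, -0.865]] [-1.20148218  0.53023518  1.88636753  0.92781611  1.4246975   0.66006365]
```

Request:
send_rows:
  plan:
    - {"delta_pos": [0,0,-40],"angular": [0,0,0],"fingers": 87}
    - {"delta_pos": [5,6,-85],"angular": [0,0,0],"fingers": 87}
    - {"delta_pos": [12,14,-130],"angular": [0,0,0],"fingers": 87}
    - {"delta_pos": [22,26,-165],"angular": [0,0,0],"fingers": 87}
    - {"delta_pos": [22,26,-185],"angular": [0,0,0],"fingers": 87}
    - {"delta_pos": [22,26,-195],"angular": [0,0,0],"fingers": 87}
    - {"delta_pos": [22,26,-195],"angular": [0,0,0],"fingers": 87}
    - {"delta_pos": [22,26,-195],"angular": [0,0,0],"fingers": 87}

```text
clock: 21.6
position: [0.5072, -0.1641, 0.0454]
orientation: [-2.615, 0.003, 2.354]
wrist_force: [-0.6, -0.1, -1.0]
gripper_width: 1.001
```

Run:
```python
from h import *
st=readout.get_state(); M=R.from_euler('xyz',st['orientation']).as_matrix(); p=st['position']; tip=p-.035*M[:,1]
print(p,tip,M[:,1],st['joint_positions'],st['wrist_force'])
c=cam('top'); a=cv2.resize(c['color'][150:330,350:530][...,::-1],(540,540),interpolation=cv2.INTER_CUBIC)
for w in(-.0435,.0435):
    u=(proj(c,tip+w*M[:,2])[0]-[350,150])*3; cv2.circle(a,tuple(int(x) for x in u),2,(255,0,0),-1)
cv2.imwrite('pics/t9.png',a)
```

```text
[ 0.5072297  -0.16414244  0.0454495 ] [ 0.48576107 -0.18546377  0.06304209] [ 0.61338931  0.6091807  -0.50264542] [-1.1362716   0.92833111  1.94685255  1.09747923  1.15116765  0.27113373] [-0.55503628 -0.07193194 -0.98195508]
```

View pics/t9.png

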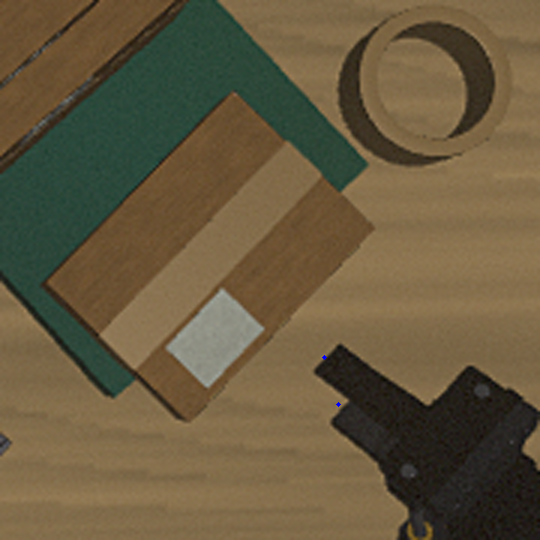

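The picture shows the open jaws in line with the carton's middle, short of its overhanging edge. The carton edge runs (375,228)–(188,420), with the tips at (324,357)/(338,404). I'll advance so the jaws enclose the overhang.

Request:
send_rows:
  plan:
    - {"delta_pos": [15,15,-1],"angular": [0,0,0],"fingers": 87}
    - {"delta_pos": [30,30,-2],"angular": [0,0,0],"fingers": 87}
    - {"delta_pos": [45,45,-2],"angular": [0,0,0],"fingers": 87}
    - {"delta_pos": [57,57,-2],"angular": [0,0,0],"fingers": 87}
    - {"delta_pos": [62,62,-2],"angular": [0,0,0],"fingers": 87}
    - {"delta_pos": [62,62,-2],"angular": [0,0,0],"fingers": 87}
    - {"delta_pos": [62,62,-2],"angular": [0,0,0],"fingers": 87}

```text
clock: 22.52
position: [0.5691, -0.1028, 0.0434]
orientation: [-2.615, 0.003, 2.354]
wrist_force: [-0.8, 0.0, 0.8]
gripper_width: 0.999
```

Request:
send_rows:
  plan:
    - {"delta_pos": [0.7,0.7,1],"angular": [0,0,0],"fingers": 70}
    - {"delta_pos": [0.7,0.7,1],"angular": [0,0,0],"fingers": 70}
    - {"delta_pos": [0.7,0.7,1],"angular": [0,0,0],"fingers": 70}
    - {"delta_pos": [0.7,0.7,7],"angular": [0,0,0],"fingers": 70}
    - {"delta_pos": [0.8,0.8,13],"angular": [0,0,0],"fingers": 67}
    - {"delta_pos": [0.9,0.9,19],"angular": [0,0,0],"fingers": 65}
    - {"delta_pos": [1,1,25],"angular": [0,0,0],"fingers": 64}
    - {"delta_pos": [1,1,25],"angular": [0,0,0],"fingers": 64}
  squeeze: 30

```text
clock: 23.52
position: [0.5702, -0.1019, 0.0689]
orientation: [-2.614, 0.004, 2.354]
wrist_force: [-1.2, 0.2, -0.9]
gripper_width: 0.737
```

Run:
```python
from h import *
st=readout.get_state();print(st['wrist_force'],st['position'],st['gripper_width']*87)
s=cam('scene'); a=cv2.resize(s['color'][200:350,180:350][...,::-1],(680,600),interpolation=cv2.INTER_CUBIC); cv2.imwrite('pics/s10.png',a)
```

```text
[-1.2170426   0.18128596 -0.94727716] [ 0.57016561 -0.10185536  0.06893123] 64.16069395549133
```

Request:
send_rows:
  plan:
    - {"delta_pos": [0.5,0.5,5],"angular": [0,0,0],"fingers": 61}
    - {"delta_pos": [1,1,10],"angular": [0,0,0],"fingers": 58}
    - {"delta_pos": [2,2,16],"angular": [0,0,0],"fingers": 54}
    - {"delta_pos": [3,3,21],"angular": [0,0,0],"fingers": 51}
    - {"delta_pos": [4.5,4.5,26],"angular": [0,0,0],"fingers": 48}
    - {"delta_pos": [6.5,6.5,31],"angular": [0,0,0],"fingers": 44}
    - {"delta_pos": [6.5,6.5,31],"angular": [0,0,0],"fingers": 44}

```text
clock: 24.45
position: [0.5768, -0.0953, 0.1]
orientation: [-2.614, 0.005, 2.354]
wrist_force: [-0.5, -0.8, -1.6]
gripper_width: 0.516
```

Run:
```python
from h import *
st=readout.get_state();print(st['wrist_force'],st['wrist_torque'],st['position'],st['gripper_width']*87)
s=cam('scene'); a=cv2.resize(s['color'][190:330,170:340][...,::-1],(680,560),interpolation=cv2.INTER_CUBIC); cv2.imwrite('pics/s11.png',a)
```

```text
[-0.50300034 -0.76912467 -1.60438941] [-0.45405786  0.66979726 -0.03389543] [ 0.57678926 -0.09532512  0.10000743] 44.87922865932209
```

View pics/s11.png

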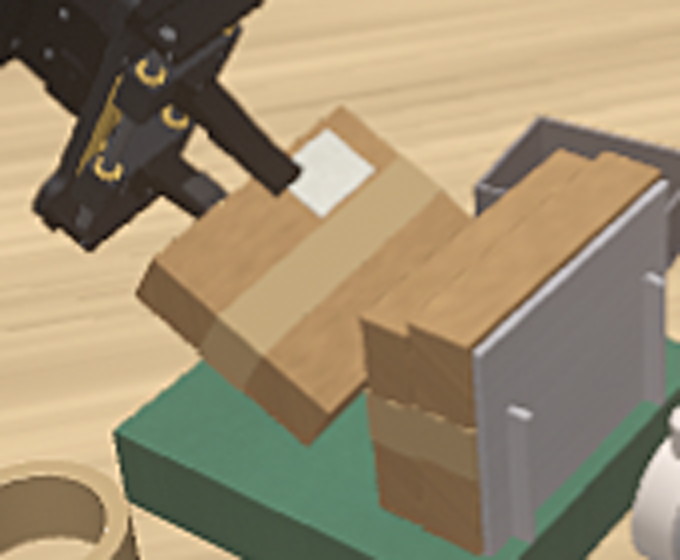

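The carton is tipped about 30° with its far edge on the riser (edge at (310,440)), and the jaws are around its raised edge. I'll close on it.

Request:
send_rows:
  plan:
    - {"delta_pos": [-1.4,-1.4,-3.5],"angular": [0,0,0],"fingers": 30}
    - {"delta_pos": [-1.4,-1.4,-3.5],"angular": [0,0,0],"fingers": 28}
    - {"delta_pos": [-1.4,-1.4,-3.5],"angular": [0,0,0],"fingers": 28}
    - {"delta_pos": [-1.4,-1.4,-3.5],"angular": [0,0,0],"fingers": 28}
    - {"delta_pos": [-1.4,-1.4,-3.5],"angular": [0,0,0],"fingers": 28}
  squeeze: 45

```text
clock: 25.12
position: [0.5752, -0.0967, 0.096]
orientation: [-2.613, 0.004, 2.354]
wrist_force: [-0.9, -0.0, -2.3]
gripper_width: 0.41
```

Run:
```python
from h import *
st=readout.get_state(); M=R.from_euler('xyz',st['orientation']).as_matrix(); p=st['position']; tip=p-.035*M[:,1]
print(st['wrist_force'],st['wrist_torque'],p,tip,st['gripper_width']*87); print(M.round(4).tolist(),st['joint_positions'].round(3))
```

```text
[-0.911688   -0.03678785 -2.3111425 ] [-0.66011941  0.87772564  0.06593398] [ 0.57516235 -0.09673013  0.09599997] [ 0.55369009 -0.11800916  0.11363927] 35.699249283177075
[[-0.7056, 0.6135, -0.3546], [0.7086, 0.608, -0.3581], [-0.0041, -0.504, -0.8637]] [-0.935  0.818  1.959  1.237  1.131  0.396]
```

The grip stopped at 35.7 mm and the force is steady. I'll rotate the carton upright about its lower far edge, with a few mm of lift.

Request:
send_rows:
  plan:
    - {"delta_pos": [3.6,3.5,5],"angular": [-4.2,4.2,0],"fingers": 28}
    - {"delta_pos": [7.5,7.5,9.5],"angular": [-8.4,8.5,0],"fingers": 28}
    - {"delta_pos": [11.6,11.5,13],"angular": [-12.6,12.7,0],"fingers": 28}
    - {"delta_pos": [16,15.8,16.5],"angular": [-16.9,16.9,0],"fingers": 28}
    - {"delta_pos": [20.5,20.3,19],"angular": [-21.1,21.2,0],"fingers": 28}
    - {"delta_pos": [25.1,24.9,21],"angular": [-25.3,25.4,0],"fingers": 28}
    - {"delta_pos": [29.7,29.5,22],"angular": [-29.5,29.6,0],"fingers": 28}
    - {"delta_pos": [34.5,34.2,22],"angular": [-33.7,33.9,0],"fingers": 28}
    - {"delta_pos": [39.1,38.8,21.3],"angular": [-37.9,38,0],"fingers": 28}
    - {"delta_pos": [43.7,43.4,19.7],"angular": [-42.1,42.3,0],"fingers": 28}

```text
clock: 26.38
position: [0.6171, -0.0523, 0.1156]
orientation: [-1.567, -0.002, 2.357]
wrist_force: [-0.4, 0.9, -2.6]
gripper_width: 0.408
```

```bash
cat > st.py <<'E'
from h import *
st=readout.get_state(); M=R.from_euler('xyz',st['orientation']).as_matrix(); p=st['position']; tip=p-.035*M[:,1]
L=lambda q:(np.array([[.757,.653],[-.653,.757]])@(q[:2]-[.6338,-.0616])*1000).round(1)
print('F',st['wrist_force'].round(1),'T',st['wrist_torque'].round(2),'p',p.round(4),'tip',tip.round(4),'tip riser',L(tip),'w',st['gripper_width']*87)
print('tool y',M[:,1].round(4),'jaw',M[:,2].round(4),'az',np.degrees(np.arctan2(-M[1,2],-M[0,2])),'q',st['joint_positions'].round(2),'t',st['clock'])
E
python3 st.py
```

```text
F [-0.4  0.9 -2.6] T [ 0.04  0.19 -0.07] p [ 0.6171 -0.0523  0.1156] tip [ 0.6173 -0.0522  0.1505] tip riser [-6.4 17.9] w 35.469697725697614
tool y [-0.0039 -0.0017 -1.    ] jaw [-0.7065 -0.7077  0.004 ] az 45.05089327511217 q [-0.26  0.6   1.51 -0.    1.04  2.09] t 26.375
```

Request:
send_rows:
  plan:
    - {"delta_pos": [1.5,-6,1],"angular": [0,0,-1.2],"fingers": 28}
    - {"delta_pos": [3,-13,1],"angular": [0,0,-2.6],"fingers": 28}
    - {"delta_pos": [4.5,-19.9,1],"angular": [0,0,-4.2],"fingers": 28}
    - {"delta_pos": [4.5,-19.9,0],"angular": [0,0,-4.2],"fingers": 28}
    - {"delta_pos": [4.5,-19.9,-1.5],"angular": [0,0,-4.2],"fingers": 28}
    - {"delta_pos": [4.5,-19.9,-2.5],"angular": [0,0,-4.2],"fingers": 28}
    - {"delta_pos": [4.5,-19.9,-2.5],"angular": [0,0,-4.2],"fingers": 28}

```text
clock: 27.25
position: [0.6214, -0.072, 0.1129]
orientation: [-1.567, -0.002, 2.284]
wrist_force: [-0.1, -0.7, -2.3]
gripper_width: 0.413
```

```bash
python3 st.py
```

```text
F [-0.1 -0.7 -2.3] T [ 0.04  0.14 -0.01] p [ 0.6214 -0.072   0.1129] tip [ 0.6216 -0.072   0.1479] tip riser [-16.    0.1] w 35.887848621100396
tool y [-0.0044 -0.0012 -1.    ] jaw [-0.7563 -0.6542  0.0042] az 40.86309452353653 q [-0.29  0.61  1.49 -0.    1.04  2.14] t 27.25
```

Still hanging (about 2.5 N, the carton's weight). I'll lower in 0.7 mm steps until it rests.

Request:
send_rows:
  plan:
    - {"delta_pos": [0,0,-0.7],"angular": [0,0,0],"fingers": 28}
    - {"delta_pos": [0,0,-1.4],"angular": [0,0,0],"fingers": 28}
    - {"delta_pos": [0,0,-1.4],"angular": [0,0,0],"fingers": 28}

```text
clock: 27.62
position: [0.6214, -0.0719, 0.1114]
orientation: [-1.567, -0.002, 2.284]
wrist_force: [-0.2, 1.4, -3.8]
gripper_width: 0.407
```

Request:
send_rows:
  plan:
    - {"delta_pos": [0,0,-0.7],"angular": [0,0,0],"fingers": 28}
    - {"delta_pos": [0,0,-1.0],"angular": [0,0,0],"fingers": 28}
    - {"delta_pos": [0,0,-1.0],"angular": [0,0,0],"fingers": 28}

```text
clock: 28.0
position: [0.6216, -0.072, 0.111]
orientation: [-1.567, -0.001, 2.284]
wrist_force: [-0.1, 0.7, 2.0]
gripper_width: 0.416
```

The force is now upward, so the carton is resting on the riser. I'll open moderately (to 58 mm, because of the row) and rise.

Request:
send_rows:
  plan:
    - {"delta_pos": [0,0,0],"angular": [0,0,0],"fingers": 42}
    - {"delta_pos": [0,0,0],"angular": [0,0,0],"fingers": 50}
    - {"delta_pos": [0,0,0],"angular": [0,0,0],"fingers": 58}
    - {"delta_pos": [0,0,0],"angular": [0,0,0],"fingers": 58}
    - {"delta_pos": [0,0,0],"angular": [0,0,0],"fingers": 58}
    - {"delta_pos": [0,0,15],"angular": [0,0,0],"fingers": 58}
    - {"delta_pos": [0,0,40],"angular": [0,0,0],"fingers": 58}
    - {"delta_pos": [0,0,90],"angular": [0,0,0],"fingers": 58}
    - {"delta_pos": [0,0,140],"angular": [0,0,0],"fingers": 58}
    - {"delta_pos": [0,0,140],"angular": [0,0,0],"fingers": 58}

```text
clock: 29.25
position: [0.6253, -0.073, 0.2577]
orientation: [-1.574, 0.01, 2.284]
wrist_force: [-0.5, -0.4, -0.4]
gripper_width: 0.666
```

```bash
python3 st.py
```

```text
F [-0.5 -0.4 -0.4] T [0.01 0.17 0.05] p [ 0.6253 -0.073   0.2577] tip [ 0.625  -0.0728  0.2927] tip riser [-14.   -2.7] w 57.966587310905716
tool y [ 0.0086 -0.0052 -0.9999] jaw [-0.7561 -0.6545 -0.0031] az 40.88165251090522 q [-0.29  0.46  1.34 -0.    1.33  2.14] t 29.25
```

Request:
send_rows:
  plan:
    - {"delta_pos": [0,0,5],"angular": [0,0,10],"fingers": 87}
    - {"delta_pos": [-10,-8,5],"angular": [0,0,20],"fingers": 87}
    - {"delta_pos": [-20,-16,5],"angular": [0,0,30],"fingers": 87}
    - {"delta_pos": [-30,-25,5],"angular": [0,0,40],"fingers": 87}
    - {"delta_pos": [-40,-33,5],"angular": [0,0,50],"fingers": 87}
    - {"delta_pos": [-50,-41,5],"angular": [0,0,60],"fingers": 87}
    - {"delta_pos": [-60,-50,5],"angular": [0,0,70],"fingers": 87}
    - {"delta_pos": [-70,-58,5],"angular": [0,0,80],"fingers": 87}
    - {"delta_pos": [-74,-61,5],"angular": [0,0,90],"fingers": 87}
    - {"delta_pos": [-74,-61,5],"angular": [0,0,90],"fingers": 87}

```text
clock: 30.5
position: [0.5506, -0.134, 0.2625]
orientation: [-1.575, 0.009, -2.431]
wrist_force: [-0.2, -0.7, -0.6]
gripper_width: 1.001
```

Request:
send_rows:
  plan:
    - {"delta_pos": [-10,-8,0],"angular": [6.5,-7.6,0],"fingers": 87}
    - {"delta_pos": [-20,-17,0],"angular": [13.1,-15.1,0],"fingers": 87}
    - {"delta_pos": [-30,-26,0],"angular": [19.6,-22.7,0],"fingers": 87}
    - {"delta_pos": [-38,-33,0],"angular": [26.1,-30.3,0],"fingers": 87}
    - {"delta_pos": [-38,-33,0],"angular": [29.4,-34.1,0],"fingers": 87}
    - {"delta_pos": [-38,-33,0],"angular": [29.4,-34.1,0],"fingers": 87}

```text
clock: 31.25
position: [0.5118, -0.168, 0.2613]
orientation: [-1.583, 0.795, -2.441]
wrist_force: [0.9, -0.3, 0.4]
gripper_width: 0.997
```

```bash
python3 st.py
python3 - <<'E'
from h import *
c=cam('top'); a=cv2.resize(c['color'][90:290,280:500][...,::-1],(660,600),interpolation=cv2.INTER_CUBIC); cv2.imwrite('pics/t12.png',a)
E
```

```text
F [ 0.9 -0.3  0.4] T [-0.36  0.43 -0.02] p [ 0.5118 -0.168   0.2613] tip [ 0.493  -0.1844  0.2858] tip riser [-186.8   -1. ] w 86.69973622996099
tool y [ 0.5378  0.4691 -0.7005] jaw [ 0.651  -0.759  -0.0085] az 130.6216927784422 q [-1.03  0.35  1.85  0.83  1.25 -0.57] t 31.25
```

View pics/t12.png

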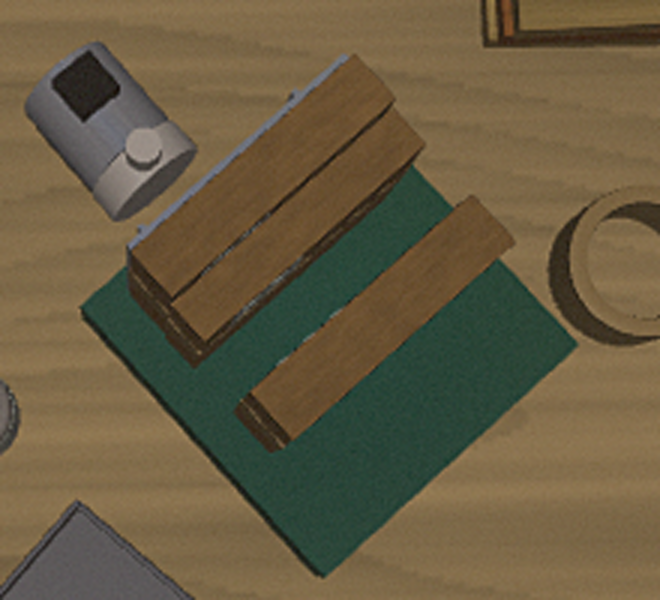

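The carton stands upright on the riser. Its top corners are (470,195), (515,242), (288,440), (247,395); the row's near face runs (425,147)–(205,340). Next I'll measure its offset and yaw against the row. I've now used all 12 views, so the remaining checks are numeric.

Run:
```python
from h import *
c=cam('top'); img=c['color']
F=lambda L:np.array(L,float)/3+[280,90]
g=cv2.cornerSubPix(cv2.cvtColor(img,cv2.COLOR_RGB2GRAY),F([[470,195],[515,242],[288,440],[247,395],[390,106],[425,147],[205,340],[172,300]]).astype(np.float32).reshape(-1,1,2),(3,3),(-1,-1),(3,30,.01)).reshape(-1,2)
for nm,px in(('hand',F([[470,195],[515,242],[288,440],[247,395],[390,106],[425,147],[205,340],[172,300]])),('sub',g)):
    P=plane(c,px,.17)[:,:2]; C,N=P[:4],P[4:]
    y=lambda A:np.degrees(np.arctan2(*( (A[3]-A[0]+A[2]-A[1])[::-1])))-90
    yn=np.radians(40.8); Rm=np.array([[np.cos(yn),np.sin(yn)],[-np.sin(yn),np.cos(yn)]])
    Cl=(C-[.6338,-.0616])@Rm.T*1000; Nl=(N-[.6338,-.0616])@Rm.T*1000
    print(nm,'yaw',y(C),y(N)); print(Cl.round(1).tolist(),Cl.mean(0));print(Nl.round(1).tolist(),Nl.mean(0))
rb=plane(c,F([[322,577],[83,313],[577,348]]),.05)[:,:2]; print((rb-[.6338,-.0616])@Rm.T*1000)
```

```text
hand yaw 40.34224984409033 40.68496287873754
[[2.8, -81.4], [-32.7, -82.0], [-30.0, 83.4], [2.7, 83.5]] [-14.30577271   0.88208698]
[[68.5, -82.5], [38.8, -81.2], [39.9, 80.4], [68.0, 79.1]] [53.81008433 -1.0391703 ]
sub yaw 40.3189906565876 41.219436705176065
[[3.9, -82.7], [-33.1, -81.4], [-30.4, 84.5], [4.0, 81.7]] [-13.89493965   0.54822761]
[[69.9, -86.3], [40.5, -82.9], [40.2, 82.6], [67.7, 82.5]] [54.59390743 -1.00967587]
[[-110.69530994  108.68427643]
 [ 112.54386779  109.33106976]
 [-112.54453    -109.45123644]]
```

Relative to row_near the carton is about +2 mm in y and under 1° in yaw, so a straight push will do. I'm moving down behind it.

Request:
send_rows:
  plan:
    - {"delta_pos": [23,20,-30],"angular": [0,0,0],"fingers": 87}
    - {"delta_pos": [46,40,-70],"angular": [0,0,0],"fingers": 87}
    - {"delta_pos": [67,60,-110],"angular": [0,0,0],"fingers": 87}
    - {"delta_pos": [67,60,-150],"angular": [0,0,0],"fingers": 87}
    - {"delta_pos": [67,60,-185],"angular": [0,0,0],"fingers": 87}
    - {"delta_pos": [67,60,-210],"angular": [0,0,0],"fingers": 87}
    - {"delta_pos": [67,60,-221],"angular": [0,0,0],"fingers": 87}
    - {"delta_pos": [67,60,-221],"angular": [0,0,0],"fingers": 87}
    - {"delta_pos": [67,60,-221],"angular": [0,0,0],"fingers": 87}

```text
clock: 32.48
position: [0.5806, -0.1072, 0.0427]
orientation: [-1.574, 0.794, -2.43]
wrist_force: [0.5, 0.7, 0.1]
gripper_width: 0.999
```

```bash
python3 st.py
```

```text
F [0.5 0.7 0.1] T [-0.35  0.44 -0.04] p [ 0.5806 -0.1072  0.0427] tip [ 0.5618 -0.1235  0.0672] tip riser [-95.    0.2] w 86.93729250253489
tool y [ 0.5383  0.4681 -0.7008] jaw [ 0.6545 -0.756  -0.0022] az 130.88364967380699 q [-0.83  0.79  1.95  1.22  0.86 -1.03] t 32.475
```

Request:
send_rows:
  plan:
    - {"delta_pos": [9,8,-4],"angular": [0,0,0],"fingers": 87}
    - {"delta_pos": [19,16,-4],"angular": [0,0,0],"fingers": 87}
    - {"delta_pos": [29,25,-4],"angular": [0,0,0],"fingers": 87}
    - {"delta_pos": [36,31,-4],"angular": [0,0,0],"fingers": 87}
    - {"delta_pos": [39,33.6,-4],"angular": [0,0,0],"fingers": 87}
    - {"delta_pos": [42,36.2,-4],"angular": [0,0,0],"fingers": 87}
    - {"delta_pos": [45,38.8,-4],"angular": [0,0,0],"fingers": 87}
    - {"delta_pos": [48,41.4,-4],"angular": [0,0,0],"fingers": 87}
    - {"delta_pos": [48,41.4,-4],"angular": [0,0,0],"fingers": 87}

```text
clock: 33.6
position: [0.6287, -0.0658, 0.0387]
orientation: [-1.574, 0.794, -2.43]
wrist_force: [-0.1, -0.1, 0.0]
gripper_width: 1.0
```

```bash
python3 st.py
cat > meas.py <<'E'
from h import *
c=cam('top'); s=cam('scene'); np.save('pics/top_%d.npy'%int(readout.get_state()['clock']*100),c['color'])
yn=np.radians(40.8); ex=np.array([np.cos(yn),np.sin(yn)]); ey=np.array([-ex[1],ex[0]]); o=np.array([.6338,-.0616])
# sample brightness/greenness along local x at z=.17 for several y
hsv=cv2.cvtColor(c['color'],cv2.COLOR_RGB2HSV).astype(int)
for y in(-70,-35,0,35,70):
    xs=np.arange(-60,75,2.); P=np.array([[*(o+ex*x/1000+ey*y/1000),.17] for x in xs]); uv=proj(c,P)
    h=cv2.remap(c['color'].astype(np.float32),uv[:,0].astype(np.float32).reshape(1,-1),uv[:,1].astype(np.float32).reshape(1,-1),cv2.INTER_LINEAR)[0]
    rg=h[:,0]-h[:,1]; lab=''.join('B' if r>12 and v>70 else('g' if r<0 else '.') for r,v in zip(rg,h[:,0])); print(y,lab)
E
python3 meas.py
```

```text
F [-0.1 -0.1  0. ] T [-0.35  0.39 -0.03] p [ 0.6287 -0.0658  0.0387] tip [ 0.6099 -0.0822  0.0632] tip riser [-31.5   0.1] w 87.02798742417787
tool y [ 0.5384  0.468  -0.7008] jaw [ 0.6545 -0.756  -0.002 ] az 130.88370299656825 q [-0.7   0.8   1.9   1.3   0.82 -0.96] t 33.6
-70 ..B........BBBBBBBBBBBBBBBBBBBBBBBBB.....BBBBBBBB..BBBBBBBBBBBBBBBBB
-35 g....gggggggggggggBBBBBBBBBBBBBBBBBBggggggggggg.B..BBBBBBBBBBBBB.BBB
0 ggggggggggggggggggBBBBBBBBBBBBBBBBBBggggggggggg...BBBBBBBBBBBBBBBBBB
35 ggggggggggggggggggBBBBBBBBBBBBBBBBBBggggggggggg....BBBBBBBBBBBBBBBBB
70 .gggggggggggggggggBBBBBBBBBBBBBBBBBBggggggggggg.B..BBBBBBBBBBBBBBBBB
```

The measurement works: the carton now spans x −25..+11 along its whole length (square), and the row face is at about +40. I'll keep pushing slowly.

Request:
send_rows:
  plan:
    - {"delta_pos": [2.3,2,0],"angular": [0,0,0],"fingers": 87}
    - {"delta_pos": [4.5,3.9,0],"angular": [0,0,0],"fingers": 87}
    - {"delta_pos": [6.8,5.9,0],"angular": [0,0,0],"fingers": 87}
    - {"delta_pos": [9.1,7.8,0],"angular": [0,0,0],"fingers": 87}
    - {"delta_pos": [11.4,9.8,0],"angular": [0,0,0],"fingers": 87}
    - {"delta_pos": [13.6,11.8,0],"angular": [0,0,0],"fingers": 87}
    - {"delta_pos": [15.9,13.7,0],"angular": [0,0,0],"fingers": 87}
    - {"delta_pos": [17.4,15,0],"angular": [0,0,0],"fingers": 87}
    - {"delta_pos": [18.2,15.7,0],"angular": [0,0,0],"fingers": 87}
    - {"delta_pos": [18.9,16.3,0],"angular": [0,0,0],"fingers": 87}

```text
clock: 34.95
position: [0.6475, -0.0494, 0.0387]
orientation: [-1.574, 0.794, -2.43]
wrist_force: [-1.3, -1.5, 0.2]
gripper_width: 1.0
```

```bash
python3 st.py;python3 meas.py
```

```text
F [-1.3 -1.5  0.2] T [-0.5   0.62 -0.01] p [ 0.6475 -0.0494  0.0387] tip [ 0.6287 -0.0658  0.0632] tip riser [-6.6  0.1] w 86.96293244583146
tool y [ 0.5384  0.4681 -0.7007] jaw [ 0.6545 -0.7561 -0.0023] az 130.8807018149908 q [-0.65  0.81  1.88  1.32  0.81 -0.92] t 34.95
-70 ..............BBB...B.....BBB.BBBBBBBBBBBBBBBBBB...BBBBBBBBBBBBBBBBB
-35 B.g.............ggggggggggggggBBBBBBBBBBBBBBBBBBB.BBBBBBBBBBBBBBBBBB
0 Bggggg...gggggggggggggggggggggBBBBBBBBBBBBBBBBBB..BBBBBBBBBBBBBBBBBB
35 gggggg...gggggggggggggggggggggBBBBBBBBBBBBBBBBBB...BBBBBBBBBBBBBBBBB
70 .........g...gggggggggggggggggBBBBBBBBBBBBBBBBBBB.BBBBBBBBBBBBBBBBBB
```

Request:
send_rows:
  plan:
    - {"delta_pos": [0.8,0.7,0],"angular": [0,0,0],"fingers": 87}
    - {"delta_pos": [1.5,1.3,0],"angular": [0,0,0],"fingers": 87}
    - {"delta_pos": [1.5,1.3,0],"angular": [0,0,0],"fingers": 87}

```text
clock: 35.42
position: [0.6491, -0.0481, 0.0388]
orientation: [-1.574, 0.795, -2.43]
wrist_force: [-0.3, -0.3, -1.1]
gripper_width: 0.999
```

Request:
send_rows:
  plan:
    - {"delta_pos": [0.8,0.7,0],"angular": [0,0,0],"fingers": 87}
    - {"delta_pos": [0.8,0.7,0],"angular": [0,0,0],"fingers": 87}

```text
clock: 35.67
position: [0.65, -0.0473, 0.0388]
orientation: [-1.574, 0.795, -2.43]
wrist_force: [-0.9, -1.0, 0.4]
gripper_width: 0.999
```

Request:
send_rows:
  plan:
    - {"delta_pos": [0.8,0.7,0],"angular": [0,0,0],"fingers": 87}
    - {"delta_pos": [0.8,0.7,0],"angular": [0,0,0],"fingers": 87}

```text
clock: 35.92
position: [0.6509, -0.0465, 0.0388]
orientation: [-1.574, 0.795, -2.43]
wrist_force: [-0.5, -0.5, -0.5]
gripper_width: 1.003
```

```bash
python3 st.py;python3 meas.py
```

```text
F [-0.5 -0.5 -0.5] T [-0.43  0.48  0.  ] p [ 0.6509 -0.0465  0.0388] tip [ 0.632  -0.0629  0.0633] tip riser [-2.2  0.2] w 87.22414595382153
tool y [ 0.5385  0.4683 -0.7005] jaw [ 0.6547 -0.7559 -0.0021] az 130.8978400508958 q [-0.64  0.81  1.87  1.32  0.8  -0.91] t 35.925
-70 .g..................B....BBBB.BBBBBBBBBBBBBBBBBBBB.BBBBBBBBBBBBBBBBB
-35 ..B...g...g.......ggggggggggggggBBBBBBBBBBBBBBBBBBBBBBBBBBBBBBBBBBBB
0 .BB.gggg...gggggggggggggggggggggBBBBBBBBBBBBBBBBBBBBBBBBBBBBBBBBBBBB
35 .ggggggg...gggggggggggggggggggggBBBBBBBBBBBBBBBBBB.BBBBBBBBBBBBBBBBB
70 .....g..g.gg..ggggggggggggggggggBBBBBBBBBBBBBBBBBBBBBBBBBBBBBBBBBBBB
```

Request:
send_rows:
  plan:
    - {"delta_pos": [0.8,0.7,0],"angular": [0,0,0],"fingers": 87}
    - {"delta_pos": [0.8,0.7,0],"angular": [0,0,0],"fingers": 87}

```text
clock: 36.28
position: [0.6515, -0.046, 0.0387]
orientation: [-1.574, 0.794, -2.43]
wrist_force: [-1.5, -2.1, -0.4]
gripper_width: 0.998
```

Request:
send_rows:
  plan:
    - {"delta_pos": [0.8,0.7,0],"angular": [0,0,0],"fingers": 87}
    - {"delta_pos": [0.8,0.7,0],"angular": [0,0,0],"fingers": 87}

```text
clock: 36.52
position: [0.6522, -0.0455, 0.0386]
orientation: [-1.574, 0.794, -2.43]
wrist_force: [-3.8, -2.7, 0.5]
gripper_width: 0.999
```

Request:
send_rows:
  plan:
    - {"delta_pos": [0.8,0.7,0],"angular": [0,0,0],"fingers": 87}
    - {"delta_pos": [0.8,0.7,0],"angular": [0,0,0],"fingers": 87}

```text
clock: 36.78
position: [0.6527, -0.0451, 0.0385]
orientation: [-1.573, 0.793, -2.43]
wrist_force: [-3.7, -3.1, 0.9]
gripper_width: 1.003
```

```bash
python3 st.py;python3 meas.py
```

```text
F [-3.7 -3.1  0.9] T [-0.71  0.83  0.04] p [ 0.6527 -0.0451  0.0385] tip [ 0.6339 -0.0614  0.0631] tip riser [0.2 0.1] w 87.22803364132223
tool y [ 0.5381  0.4671 -0.7016] jaw [ 0.6542 -0.7563 -0.0018] az 130.86222441474314 q [-0.63  0.81  1.87  1.32  0.8  -0.91] t 36.775
-70 ...................BB.....BBBBBBBBBBBBBBBBBBBBBBBBBBBBBBBBBBBBBBBBBB
-35 g..BB....gg........ggggggggggggg.BBBBBBBBBBBBBBBBBBBBBBBBBBBBBBBBBBB
0 ...BBgggg...gggggggggggggggggggg.BBBBBBBBBBBBBBBBBBBBBBBBBBBBBBBBBBB
35 g.gggggggg..gggggggggggggggggggg.BBBBBBBBBBBBBBBBBBBBBBBBBBBBBBBB.BB
70 ..g......ggg.g..gggggggggggggggg.BBBBBBBBBBBBBBBBBBBBBBBBBBBBBBBBBBB
```

The push force is steady at about 5 N and the carton is up against the row. I'll back straight off, rise, and check.

Request:
send_rows:
  plan:
    - {"delta_pos": [-2.3,-2,0],"angular": [0,0,0],"fingers": 87}
    - {"delta_pos": [-8,-7,0],"angular": [0,0,0],"fingers": 87}
    - {"delta_pos": [-23,-20,0],"angular": [0,0,0],"fingers": 87}
    - {"delta_pos": [-45,-39,0],"angular": [0,0,0],"fingers": 87}
    - {"delta_pos": [-68,-59,10],"angular": [0,0,0],"fingers": 87}
    - {"delta_pos": [-90,-78,50],"angular": [0,0,0],"fingers": 87}
    - {"delta_pos": [-100,-90,100],"angular": [0,0,0],"fingers": 87}
    - {"delta_pos": [-110,-100,150],"angular": [0,0,0],"fingers": 87}
    - {"delta_pos": [-120,-110,200],"angular": [0,0,0],"fingers": 87}
    - {"delta_pos": [-120,-110,200],"angular": [0,0,0],"fingers": 87}

```text
clock: 38.12
position: [0.5336, -0.1574, 0.242]
orientation: [-1.561, 0.793, -2.423]
wrist_force: [1.2, 0.3, -0.2]
gripper_width: 0.998
```

```bash
python3 st.py; python3 meas.py
python3 - <<'E'
from h import *
c=cam('top'); s=cam('scene')
yn=np.radians(40.8); ex=np.array([np.cos(yn),np.sin(yn)]); ey=np.array([-ex[1],ex[0]]); o=np.array([.6338,-.0616])
def prof(xl,z,ys):
    P=np.array([[*(o+ex*xl/1000+ey*y/1000),z] for y in ys]); uv=proj(c,P).astype(np.float32)
    return cv2.remap(cv2.GaussianBlur(c['color'],(3,3),0).astype(np.float32),uv[:,0].reshape(1,-1),uv[:,1].reshape(1,-1),cv2.INTER_LINEAR)[0]
# ends of each top: strongest step of r-g along y
for n,x,z in(('carton',22,.17),('near',54,.17),('far',84,.18)):
    for lo,hi in((-95,-70),(70,95)):
        ys=np.arange(lo,hi,.5); h=prof(x,z,ys); d=np.abs(np.gradient(h.sum(1))); print(n,'end y',ys[d.argmax()],round(d.max(),1))
# can: circle around expected px
px=proj(c,(0.6182,0.2823,.1))[0]; g=cv2.cvtColor(c['color'],cv2.COLOR_RGB2GRAY)
r=cv2.HoughCircles(g[int(px[1])-40:int(px[1])+40,int(px[0])-40:int(px[0])+40],cv2.HOUGH_GRADIENT,1,20,param1=80,param2=10,minRadius=9,maxRadius=16)
for q in r[0][:2]:
    u=q[:2]+np.array([int(px[0])-40,int(px[1])-40]); print('can top at',plane(c,[u],.1)[0][:2],'r',q[2])
E
```

```text
F [ 1.2  0.3 -0.2] T [-0.4   0.45 -0.01] p [ 0.5336 -0.1574  0.242 ] tip [ 0.5146 -0.1736  0.2666] tip riser [-163.4   -6.9] w 86.84839017032094
tool y [ 0.5426  0.4618 -0.7017] jaw [ 0.6533 -0.7571  0.007 ] az 130.79227667999427 q [-0.98  0.39  1.86  0.87  1.18 -0.59] t 38.125
-70 BBB.........BBBBB...B.....BBB.BBBBBBBBBBBBBBBBBBBBBBBBBBBBBBBBBBB.BB
-35 gggggggggggggggggggggggggggggggg.BBBBBBBBBBBBBBBBBBBBBBBBBBBBBBBB.BB
0 gggggggggggggggggggggggggggggggg.BBBBBBBBBBBBBBBBBBBBBBBBBBBBBBBB.BB
35 gggggggggggggggggggggggggggggggg.BBBBBBBBBBBBBBBBBBBBBBBBBBBBBBBB.BB
70 gggggggggggggggggggggggggggggggg.BBBBBBBBBBBBBBBBBBBBBBBBBBBBBBBB.BB
carton end y -83.0 9.9
carton end y 81.0 16.9
near end y -83.0 8.1
near end y 81.0 16.7
far end y -85.5 7.8
far end y 80.0 19.7
can top at [0.62215292 0.28294152] r 10.6
```

Run:
```python
from h import *
import glob
c=cam('top'); yn=np.radians(40.8); ex=np.array([np.cos(yn),np.sin(yn)]); ey=np.array([-ex[1],ex[0]]); o=np.array([.6338,-.0616])
fs=sorted(glob.glob('pics/top_*.npy'),key=lambda f:int(f[9:-4]))
for f in(fs[0],fs[-1]):
  im=cv2.GaussianBlur(np.load(f),(3,3),0).astype(np.float32)
  for y in(-60,-30,0,30,60):
    xs=np.arange(-60,115,.5); uv=proj(c,np.array([[*(o+ex*x/1000+ey*y/1000),.17] for x in xs])).astype(np.float32)
    h=cv2.remap(im,uv[:,0].reshape(1,-1),uv[:,1].reshape(1,-1),cv2.INTER_LINEAR)[0]; g=np.gradient(h[:,0]-h[:,1]); v=h.sum(1)
    m=(xs>-40)&(xs<15); sm=lambda a,b:xs[(xs>a)&(xs<b)][v[(xs>a)&(xs<b)].argmin()]
    print(f[-8:],y,'carton -x edge',xs[m][g[m].argmax()],'seam carton/near',sm(36,50),'seam near/far',sm(60,80),'far/bookend',xs[(xs>90)][g[xs>90].argmin()])
```

```text
3370.npy -60 carton -x edge -25.5 seam carton/near 38.0 seam near/far 69.0 far/bookend 104.5
3370.npy -30 carton -x edge -25.5 seam carton/near 39.0 seam near/far 69.0 far/bookend 104.0
3370.npy 0 carton -x edge -25.0 seam carton/near 37.5 seam near/far 69.0 far/bookend 104.0
3370.npy 30 carton -x edge -25.0 seam carton/near 36.5 seam near/far 69.5 far/bookend 104.5
3370.npy 60 carton -x edge -25.0 seam carton/near 36.5 seam near/far 69.0 far/bookend 104.0
3822.npy -60 carton -x edge 4.0 seam carton/near 42.0 seam near/far 70.0 far/bookend 104.5
3822.npy -30 carton -x edge 4.0 seam carton/near 41.5 seam near/far 70.0 far/bookend 105.0
3822.npy 0 carton -x edge 3.5 seam carton/near 42.0 seam near/far 70.5 far/bookend 104.5
3822.npy 30 carton -x edge 3.0 seam carton/near 41.5 seam near/far 71.0 far/bookend 104.5
3822.npy 60 carton -x edge 3.5 seam carton/near 41.5 seam near/far 70.5 far/bookend 104.5
```

Run:
```python
from h import *
c=cam('top'); yn=np.radians(40.8); ex=np.array([np.cos(yn),np.sin(yn)]); ey=np.array([-ex[1],ex[0]]); o=np.array([.6338,-.0616])
xs=np.arange(-6,110,2.); A=[]
for y in np.arange(-70,71,5):
    uv=proj(c,np.array([[*(o+ex*x/1000+ey*y/1000),.17] for x in xs])).astype(np.float32)
    A.append(cv2.remap(c['color'].astype(np.float32),uv[:,0].reshape(1,-1),uv[:,1].reshape(1,-1),cv2.INTER_LINEAR)[0].sum(1))
m=np.median(A,0); print([(int(x),int(v)) for x,v in zip(xs,m)])
```

```text
[(-6, 170), (-4, 169), (-2, 170), (0, 173), (2, 173), (4, 160), (6, 180), (8, 234), (10, 231), (12, 232), (14, 230), (16, 235), (18, 231), (20, 229), (22, 237), (24, 231), (26, 230), (28, 235), (30, 234), (32, 236), (34, 236), (36, 231), (38, 238), (40, 228), (42, 188), (44, 239), (46, 234), (48, 237), (50, 234), (52, 232), (54, 235), (56, 230), (58, 232), (60, 234), (62, 230), (64, 235), (66, 240), (68, 230), (70, 150), (72, 225), (74, 239), (76, 233), (78, 238), (80, 234), (82, 234), (84, 241), (86, 233), (88, 235), (90, 237), (92, 232), (94, 234), (96, 236), (98, 232), (100, 235), (102, 235), (104, 233), (106, 338), (108, 337)]
```

The brown of the carton runs x 6–42 (36 mm), then a faint sub-pixel seam, then row_near at 42–70 (28 mm), so it is flush. I'm handing in.

Run:
```python
from workcell import order
print(order.finish_job())
```

```text
the job is handed in; nothing more can be done
None
```

I stood the can on the bench, tipped the carton up onto its long thin edge and slid it flush against the row. The job is handed in at about 38 s of the 72 s allowed. No verdict was reported.

**What I did**
- **Can:** I lifted it out of the gap and set it on the bench at about (0.62, 0.28). The first two grasp attempts closed on air above it.
- **Offset found:** the images showed the true finger tips sit 35 mm behind the reported TCP along the tool axis. I allowed for this in every later move.
- **Carton:** I hooked its overhanging edge, tilted it 30°, gripped it and rotated it upright. I released it with a gap to the row, then pushed it in low with both fingers spread until the row resisted, at about 5 N.

**Last checks, from the top camera**
- **Flush:** the carton spans x = 6 to 42 mm and row_near 42 to 70 mm, with a seam of less than a pixel between them. A separate edge-gradient check put the carton's near edge at 3 to 4 mm, which would mean a gap of about 2.5 mm (limit 4 mm). I trusted the brightness profile.
- **Square and in line:** its near edge varies by about 1 mm along its length, and its ends line up with row_near's to within about 1 mm.
- **Row:** the seam between the two row cartons moved about 1.3 mm during the push (limit 12 mm).
- **Can:** its top shows at (0.622, 0.283), within about 4 mm of where I set it down. I did not measure its tilt directly.
- **Robot:** the arm was clear of everything at hand-in. I did not re-measure the bystanders at the end, and nothing suggested they were touched.

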